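# Pack the work light: tip it flat in its case and shut the lid

### The job

The yellow work light is standing on end in the open blue case, so the lid cannot close. Lifting nothing, push the light over towards the battery pack so that it lies flat along the case; only then push the lid over from behind until it is fully shut. Leave the battery pack, the jar and the screwdriver where they are.

Things in the scene. Friction and masses are not known exactly. Their poses are not given: they have to be found in the camera images.
- case: Open blue tool case, fixed to the bench, 180 (x) x 340 (y) x 75 (z) mm outside, walls and floor 5 mm thick. Origin: centre of its underside. Its long side is along its y; the lid is hinged along its rear (+x) rim, the rim away from the robot, and the inside is 70 mm deep, lined in grey.
- lid (a joint): Lid hinge angle (rad): 0 shut, 1.57 upright, starts between 1.55 and 1.8. The hinge line is parallel to the case's y, at x = +90 mm, z = +75 mm in the case's frame. The hinge is stiff: the lid stays at any angle where it is left and must be pushed all the way down; about 5 N at the free edge moves it.
- lid_edge (a point): Middle of the lid's free edge, half-way through its thickness. The lid is a flat blue plate, 180 mm from hinge to free edge, 340 mm wide, 12 mm thick. Its inner face (the underside when shut) contains the hinge line; its outer face has a grey panel and no handle.
- light: Yellow block-shaped work light with black ends, 70 (its x) x 50 (its y) x 150 mm (its z), 0.3 to 0.55 kg. Origin: centre of its foot. It stands loose on the case's floor near one end of the case (the left or the right end), its 50 mm side roughly along the case's y, its upper 80 mm above the case's walls. Lying flat along the case, its z axis is level and roughly parallel to the case's y.
- light_mid (a point): Centre of the work light's block, 75 mm above its foot.
- battery: Black battery pack with a red top, 75 (x) x 60 (y) x 45 mm, loose on the case's floor near the other end from the light. Origin: centre of its underside. Not to be moved.
- jar: Amber glass jar with a red cap, 60 mm in diameter and 85 mm tall, on the bench beside one end of the case. Origin: centre of its underside. Not to be moved.
- driver: Screwdriver with an orange handle, 190 mm long, lying on the bench beside the other end of the case. Not to be moved.

How it is judged (in metres and radians):
On the way, in this order (a step that is already met when the one before it is completed fails the run):
1. the work light lies flat in the case while the lid is still open (angle between light's own z axis and vertical between 1.45 and 1.69 rad and z of light_mid in the frame of case below 0.042 m and value of joint lid above 1.2 rad), for 0.2 s.
2. the lid is shut (value of joint lid below 0.05 rad), for 0.2 s.
At the end, for the whole second after the job is handed in: The light lies flat on the case's floor (its long axis within 0.12 rad of level and 0.5 rad of the case's long side), at rest; the lid is shut to within 0.05 rad (9 mm at its edge); battery pack, jar and screwdriver are within 25 mm of where they began (angle between light's own z axis and vertical between 1.45 and 1.69 rad and z of light_mid in the frame of case below 0.042 m and angle between the z axis of light and the y axis of case, either way round below 0.5 rad and value of joint lid below 0.05 rad and linear speed of light below 0.02 m/s and distance of each of battery, jar, driver from where it was at the start of the episode below 0.025 m); the robot touches nothing.
It fails at once if the work light is lifted (its middle rises more than 25 mm above where it stands upright) (z of light_mid in the frame of case above 0.105 m).
It fails at once if the battery pack is moved more than 25 mm (distance of battery from where it was at the start of the episode above 0.025 m).
It fails at once if the jar is moved more than 25 mm (distance of jar from where it was at the start of the episode above 0.025 m).
It fails at once if the screwdriver is moved more than 25 mm (distance of driver from where it was at the start of the episode above 0.025 m).
It also fails if it takes over 59 s, if anything falls off the work surface, if the arm or the gripper's body presses on something with over 40 N, if the wrist force passes 120 N, or if a joint passes its speed limit or range.

### The arm

A 7-joint arm with a two-finger parallel gripper is mounted at the origin on the work surface. World frame = base frame: x ahead of the robot, y to its left, z up, the work surface at z = 0. Lengths are in mm, angles in rad, forces in N, time in s.
With the tool pointing down it reaches from about 400 to 875 mm from the base axis. Payload 4.4 kg.
Tool frame: the origin (TCP) lies at the very end of the fingers, on their centre line; the grasp point (between the pads) lies 19 mm behind it; z points along the fingers, y is the line along which they close (so a half turn about z gives the same grasp; the last joint's range is limited). The gripper opens to 85 mm and grips with 20 to 120 N. Pads are 22 mm wide; open, the fingers measure 114 mm over their backs; the gripper's body (76 mm by 85 mm) begins 54 mm behind the grasp point. The pads swing forward as they close: fully open they stand 13 mm farther back than shut.
Start: joints at [1.076, 0.628, 0.038, 1.517, -0.027, 0.996, -0.02], TCP at [270.285, -591.155, 231.313] pointing down, gripper open.
Joint ranges: [-3.06, 3.06], [-0.37, 2.12], [-1.25, 1.32], [0.18, 2.47], [-1.1, 4.24], [0.23, 1.98], [-2.94, 2.94]. Speed limits (rad/s): [2.57, 2.57, 3.14, 3.14, 3.14, 3.14, 3.14].

### API

Orientations are given as [roll, pitch, yaw] about the fixed x, y, z axes, in that order (R = Rz(yaw) Ry(pitch) Rx(roll)).
In Python, from cell import status, get_image, ctrl, models gives the robot as it stands.
- The arm moves only by the shell command python3 -m handwheel 'ROWS' [OPENING]. ROWS is JSON, a list of rows, each an object with "delta_pos": the shift along the world's x, y, z in cm, a list of three; "yaw": the turn about the world's z in rad. A call has 1 to 10 rows; each row shifts and turns the commanded pose from where the row before left it; what a row does not reach is not made up. A row lasts 1/12 s, in which the tool goes at most 41.7 mm and 7.16 degrees, less where a joint would pass 70% of its speed; a pose out of reach is approached as far as the arm can. A call is refused whole if a number of a shift passes 4.17 or a number of a turn 0.125, either way. A call with a gripper value outside its range is refused whole. OPENING is the opening, from -1 (shut) to 1 (fully open), set as the call begins (- or left out, the last holds). The fingers move at their own pace and stop on an object; the grip force is fixed at half the most. Time passes only in rows, so rows that do not move let the fingers close. It gives the time, the measured TCP pose, the force, the opening and the grip force at its end, in the units of the state.
- status.read_state(): the state, without advancing time (a new reading comes with each control period).
- get_image(name): name is "side" or "top"; returns a dict with "color" (384x512x3 uint8, red, green, blue), "z_map" (384x512 float32, mm along the optical axis (not along the pixel's ray), 0 where there is no reading), "fx", "fy", "cx", "cy" (pixels), "k1" (the pictures are not rectified: a ray, as slopes to the right and down, at radius r is drawn at 1 + k1 r^2 times it, then the intrinsics apply), "position" and "rotation" of the camera in the world. Camera axes: x right, y up, looking along -z (the intrinsics and any distortion apply to the point x, -y, -z); pixel columns grow to the right and rows downward; lengths in mm; the calibration is good to about 2 mm. A picture is of the moment at which its call begins.
- ctrl.finish_job(): hands the job in; it is judged then, once.
Trained networks look in a picture, given as the dict that the camera call returned (one of the last four; its "shot" number tells which), for a name from the list of things; names that differ only in an ending like _2 or _b are one class to them, and where a whole thing is asked for, a point or a joint stands for the part that bears it (a point fixed in the world has none). Each returns a list of dicts, best first, with "score" (0 to 1); they miss things now and then, are a little off and sometimes report something else, mostly with a low value. They report only what shows in the picture. A call takes as long as a camera call.
- models.boxes_of(picture, name): "rect" ([left, top, right, bottom] in pixels, round what is visible of it).
The state is a dict: "clock": time; "qpos": joint angles; "qd": joint speeds; "tau": joint torques, N m; "eef_pos": TCP position; "tool_rot": TCP orientation; "force": force on the tool from outside, world axes, zero at the start; "torque": the same for the moment, N m; "width": finger opening in mm; "gripper_force": force on a finger pad.
Only numpy, scipy, OpenCV 4.12 (cv2) and the standard library are available. Lean on these libraries where they do the work, as an engineer would, in place of code of your own. Each camera call takes 0.05 s, during which the arm holds its last target. There are 200 camera calls.

## Working session

There is one attempt and no reset: what is moved stays moved. The work goes in short steps, Python scripts to look and compute and a shell command to move; the robot and the scene stay as the last step left them, time stands still between calls to the robot, and variables do not carry over. Pictures are saved under pics/ and viewed, at most 10 in all, crops included, and the job is handed in when it is done.

```bash
mkdir -p pics; cat > h.py <<'E'
import numpy as np, cv2
from cell import status,get_image,ctrl,models
def world(p):
    h,w=p["z_map"].shape
    K=np.array([[p["fx"],0,p["cx"]],[0,p["fy"],p["cy"]],[0,0,1.]])
    u,v=np.meshgrid(np.arange(w),np.arange(h))
    # invert radial: d = s*(1+k1 s^2)
    pts=np.stack([u,v],-1).reshape(-1,1,2).astype(float)
    s=cv2.undistortPoints(pts,K,np.array([p["k1"],0,0,0.])).reshape(h,w,2)
    z=p["z_map"].astype(float)
    c=np.stack([s[...,0]*z,-s[...,1]*z,-z],-1)
    W=c@np.array(p["rotation"]).T+np.array(p["position"])
    W[z==0]=np.nan
    return W
E
python3 - <<'E'
from h import *
print(status.read_state())
for n in("top","side"):
    p=get_image(n); np.savez(f"{n}0.npz",W=world(p),c=p["color"])
    print(n,p["position"],p["rotation"],p["k1"])
    cv2.imwrite(f"pics/{n}0.png",p["color"][...,::-1])
    W=world(p)
    for o in("case","lid","light","battery","jar","driver"):
        for b in models.boxes_of(p,o)[:2]:
            l,t,r,bo=map(int,b["rect"]); q=W[t:bo,l:r].reshape(-1,3)
            print(o,round(b["score"],2),(l,t,r,bo),np.round(W[(t+bo)//2,(l+r)//2]))
E
```

```text
{'clock': 0.0, 'qpos': array([ 1.07617418,  0.62931791,  0.038411  ,  1.51835079, -0.02699198,
        0.99627738, -0.02004236]), 'qd': array([ 0.00032073,  0.00055355,  0.00173421, -0.00078813,  0.00095797,
        0.00010126, -0.00022725]), 'tau': array([-7.12491401e-04, -5.63398826e+01,  1.22571845e+00, -1.93446815e+01,
        1.09481442e-02,  1.05473486e-02, -1.13634908e-05]), 'eef_pos': array([ 270.05941291, -590.57657713,  230.4123006 ]), 'tool_rot': array([-3.13975626e+00,  1.09001939e-05,  4.28809588e-01]), 'force': array([-0.22246877, -0.11806751,  0.72838661]), 'torque': array([0.02982489, 0.01750369, 0.02293905]), 'gripper_force': 0.0, 'width': 85.7508735911888}Traceback (most recent call last):
  File "<stdin>", line 4, in <module>
  File "h.py", line 12, in world
    W=c@np.array(p["rotation"]).T+np.array(p["position"])
      ~~~~~~~~~~~~~~~~~~~~~~~~~~~^~~~~~~~~~~~~~~~~~~~~~~~
ValueError: operands could not be broadcast together with shapes (384,512) (3,)
```

```bash
sed -i 's/np.array(p\["rotation"\]).T/Rot.from_euler("xyz",p["rotation"]).as_matrix().T/; 1i from scipy.spatial.transform import Rotation as Rot' h.py
python3 - <<'E'
from h import *
np.set_printoptions(suppress=True)
for n in("top","side"):
    p=get_image(n); W=world(p); np.savez(f"{n}0.npz",W=W,c=p["color"])
    print(n,p["position"],p["rotation"],p["k1"])
    cv2.imwrite(f"pics/{n}0.png",p["color"][...,::-1])
    for o in("case","lid","light","battery","jar","driver"):
        for b in models.boxes_of(p,o)[:2]:
            l,t,r,bo=map(int,b["rect"])
            print(o,round(b["score"],2),(l,t,r,bo),np.round(W[(t+bo)//2,(l+r)//2]))
a=cv2.imread("pics/top0.png");b=cv2.imread("pics/side0.png")
cv2.imwrite("pics/both0.png",cv2.resize(np.vstack([a,b]),(400,600)))
E
```

```text
top [ 334.31738664   23.7884029  1249.87437355] [ 0.17972348 -0.00213612 -1.55628459] -0.059337272690672224
case 0.65 (144, 124, 319, 260) [568.  95.   6.]
lid 0.72 (146, 121, 308, 182) [613.  93. 235.]
light 0.85 (169, 191, 206, 230) [497. 184. 155.]
light 0.64 (334, 145, 366, 174) [ 638. -195.   85.]
battery 0.61 (277, 174, 305, 210) [561. -55.  51.]
battery 0.36 (147, 122, 320, 260) [570.  90.   7.]
jar 0.74 (334, 143, 366, 174) [ 639. -194.   92.]
driver 0.74 (119, 199, 145, 268) [457. 338.  24.]
driver 0.38 (145, 121, 306, 187) [610.  98. 218.]
side [192.3294913  746.89848658 945.9420076 ] [ 0.7401607   0.02075152 -2.7103688 ] -0.10612332404238052
case 0.93 (196, 115, 294, 269) [598. -25.   7.]
lid 0.7 (201, 116, 234, 247) [606. 115. 184.]
lid 0.49 (221, 212, 254, 255) [500. 217. 139.]
light 0.83 (220, 212, 253, 252) [502. 217. 143.]
battery 0.6 (246, 172, 269, 195) [562. -38.  51.]
jar 0.89 (245, 130, 264, 162) [ 639. -184.   58.]
driver 0.61 (191, 298, 266, 312) [469. 345.  12.]
```

View pics/top0.png

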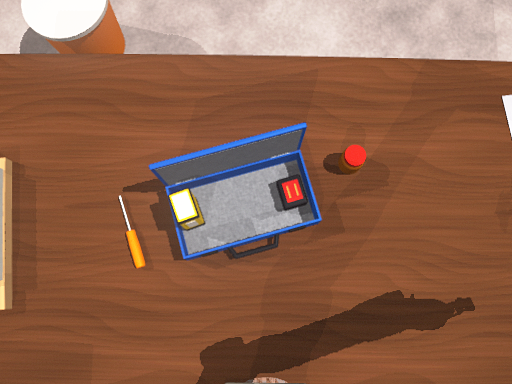

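View pics/side0.png

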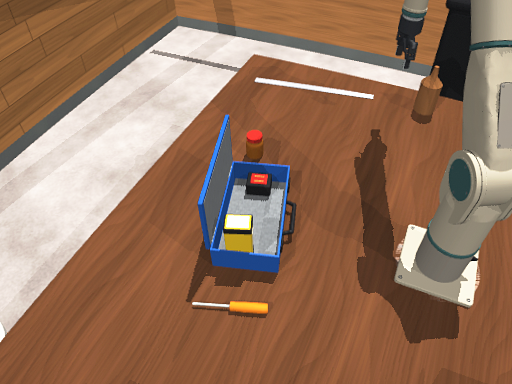

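The pictures show the case yawed, with the light at its left end (top view about 186,208) and the battery at its right end (292,192). The lid is upright along the rear. The jar is at (353,158) and the driver at (133,232). Next I'll fit the geometry.

```bash
python3 - <<'E'
from h import *
np.set_printoptions(suppress=True,precision=1)
A=np.load("top0.npz");S=np.load("side0.npz")
W=np.concatenate([A["W"].reshape(-1,3),S["W"].reshape(-1,3)]);c=np.concatenate([A["c"].reshape(-1,3),S["c"].reshape(-1,3)]).astype(int)
src=np.r_[np.zeros(384*512),np.ones(384*512)]
roi=(W[:,0]>400)&(W[:,0]<760)&(W[:,1]>-130)&(W[:,1]<290)
blue=(c[:,2]>c[:,0]+50)&(c[:,2]>c[:,1]+30)&roi
def rect(m,n):
    q=W[m][:,:2].astype(np.float32)
    for s in(0,1):
        k=src[m]==s
        if k.sum()>5: print(n,s,k.sum(),cv2.minAreaRect(q[k]),"z",np.median(W[m][k][:,2]))
rect(blue&(abs(W[:,2]-75)<6),"rim")
rect((abs(W[:,2]-155)<5)&roi&(abs(W[:,1]-190)<60)&(W[:,0]<550),"lighttop")
rect((abs(W[:,2]-50)<5)&roi&(abs(W[:,1]+45)<60)&~blue,"batt")
# lid
m=roi&(W[:,2]>100)&(W[:,0]>540)
for s in(0,1):
    q=W[m&(src==s)];n=np.linalg.svd(q-q.mean(0),full_matrices=False)[2][2];print("lid",len(q),q.mean(0),n*1000,q.min(0),q.max(0),q[np.argmax(q[:,1])],q[np.argmin(q[:,1])])
    t=q[q[:,2]>q[:,2].max()-12];print(cv2.minAreaRect(t[:,:2].astype(np.float32)))
for n,m in(("jar",(W[:,2]>75)&(abs(W[:,0]-640)<50)&(abs(W[:,1]+190)<50)),("drv",(W[:,2]>6)&(W[:,2]<60)&(W[:,1]>300)&(W[:,1]<400)&(W[:,0]>380)&(W[:,0]<620))):
    q=W[m];print(n,q.mean(0),q.min(0),q.max(0))
E
```

```text
rim 0 947 ((528.4497680664062, 63.750343322753906), (181.91067504882812, 340.3220520019531), 16.634916305541992) z 74.9221482027076
rim 1 668 ((531.2332763671875, 62.59283447265625), (187.9971923828125, 346.1623840332031), 15.990629196166992) z 74.72838364655729
lighttop 0 693 ((507.8527526855469, 194.74966430664062), (71.30628204345703, 50.763031005859375), 21.645051956176758) z 155.41898259253617
lighttop 1 479 ((508.1597595214844, 193.71922302246094), (70.56639099121094, 53.65386199951172), 21.314224243164062) z 155.68699755278442
batt 0 679 ((536.1995849609375, -63.14247131347656), (136.14080810546875, 63.00740432739258), 13.620543479919434) z 50.39634943266037
batt 1 326 ((536.3507690429688, -62.917518615722656), (133.78396606445312, 58.86549758911133), 15.731220245361328) z 51.09633171910838
lid 3621 [613.9  90.7 200.2] [-956.2 -290.3   38.4] [540.2 -72.6 100.1] [671.2 252.3 262. ] [573.5 252.3 252.5] [663.2 -72.6 229.4]
((619.107177734375, 89.6465835571289), (14.343536376953125, 337.926513671875), 16.645322799682617)
lid 2044 [605.4 121.  195.9] [-959.2 -281.4   27.8] [540.4 -73.8 100. ] [671.8 254.6 259.1] [574.1 254.6 145.3] [663.6 -73.8 182.7]
((618.9486694335938, 90.43289184570312), (13.458732604980469, 340.4945068359375), 16.5562686920166)
jar [ 647.6 -205.8   84.1] [ 622.  -235.2   75.2] [ 674.5 -178.8   91.6]
drv [440.8 337.7  20.3] [380.1 300.3   6. ] [613.9 397.3  32.6]
```

```bash
python3 -m handwheel '[{"delta_pos":[1.8,3.2,0.4],"yaw":-0.014},{"delta_pos":[1.8,3.2,0.4],"yaw":-0.014},{"delta_pos":[1.8,3.2,0.4],"yaw":-0.014},{"delta_pos":[1.8,3.2,0.4],"yaw":-0.014},{"delta_pos":[1.8,3.2,0.4],"yaw":-0.014},{"delta_pos":[1.8,3.2,0.4],"yaw":-0.014},{"delta_pos":[1.8,3.2,0.4],"yaw":-0.014},{"delta_pos":[1.8,3.2,0.4],"yaw":-0.014},{"delta_pos":[1.8,3.2,0.4],"yaw":-0.014},{"delta_pos":[1.8,3.2,0.4],"yaw":-0.014}]' -1
python3 -m handwheel '[{"delta_pos":[0.4,3.2,0.0],"yaw":0},{"delta_pos":[0.4,3.2,0.0],"yaw":0},{"delta_pos":[0.4,3.2,0.0],"yaw":0},{"delta_pos":[0.4,3.2,0.0],"yaw":0},{"delta_pos":[0.4,3.2,0.0],"yaw":0},{"delta_pos":[0.4,3.2,0.0],"yaw":0},{"delta_pos":[0.4,3.2,0.0],"yaw":0},{"delta_pos":[0.4,3.2,0.0],"yaw":0},{"delta_pos":[0.4,3.2,0.0],"yaw":0},{"delta_pos":[0.4,3.2,0.0],"yaw":0}]'
```

```text
clock: 1.58
eef_pos: [451.0, -269.5, 271.8]
tool_rot: [3.141, -0.0, 0.288]
force: [0.8, -0.7, -0.8]
width: -0.3
gripper_force: 0.0
clock: 2.42
eef_pos: [490.4, 50.4, 271.6]
tool_rot: [3.141, -0.001, 0.289]
force: [1.3, 0.7, 0.1]
width: -0.1
gripper_force: 0.0
```

```bash
python3 -m handwheel '[{"delta_pos":[0,3,0]},{"delta_pos":[0,3,0]},{"delta_pos":[0,3,0]},{"delta_pos":[0,3,0]},{"delta_pos":[0,3,0]},{"delta_pos":[0,3,0]},{"delta_pos":[0,2.5,0]},{"delta_pos":[0,0,0]}]'
python3 -m handwheel '[{"delta_pos":[0,0,-2.5]},{"delta_pos":[0,0,-2.5]},{"delta_pos":[0,0,-2.5]},{"delta_pos":[0,0,-2.5]},{"delta_pos":[0,0,-2.5]},{"delta_pos":[0,0,-1.0]},{"delta_pos":[0,0,0]},{"delta_pos":[0,0,0]}]'
python3 - <<'E'
from h import *
p=get_image("side");cv2.imwrite("pics/side1.png",cv2.resize(p["color"][80:300,150:400,::-1],None,fx=2.4,fy=2.4))
E
```

```text
schema error: expected keys delta_pos, yaw
schema error: expected keys delta_pos, yaw
```

View pics/side1.png

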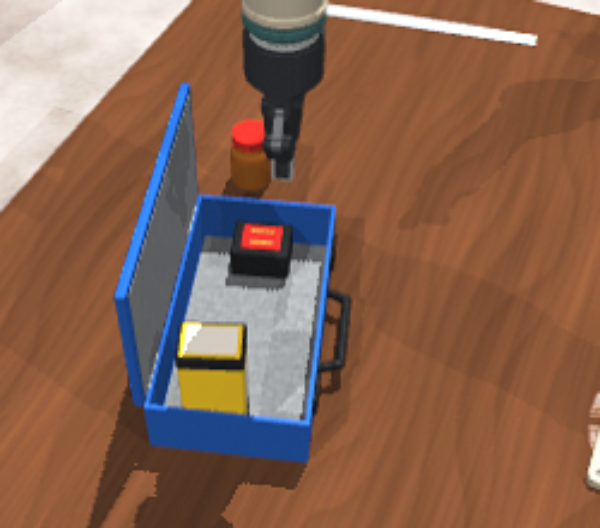

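The call needs the yaw key, so it was refused and nothing moved. The picture still shows the light upright (crop about 212,365) and the gripper above the case's middle.

```bash
python3 -m handwheel '[{"delta_pos":[0,3,0],"yaw":0},{"delta_pos":[0,3,0],"yaw":0},{"delta_pos":[0,3,0],"yaw":0},{"delta_pos":[0,3,0],"yaw":0},{"delta_pos":[0,3,0],"yaw":0},{"delta_pos":[0,3,0],"yaw":0},{"delta_pos":[0,2.5,0],"yaw":0},{"delta_pos":[0,0,0],"yaw":0}]'
python3 -m handwheel '[{"delta_pos":[0,0,-2.5],"yaw":0},{"delta_pos":[0,0,-2.5],"yaw":0},{"delta_pos":[0,0,-2.5],"yaw":0},{"delta_pos":[0,0,-2.5],"yaw":0},{"delta_pos":[0,0,-2.5],"yaw":0},{"delta_pos":[0,0,-1.0],"yaw":0},{"delta_pos":[0,0,0],"yaw":0},{"delta_pos":[0,0,0],"yaw":0}]'
python3 - <<'E'
from h import *
p=get_image("top");cv2.imwrite("pics/top1.png",cv2.resize(p["color"][90:290,90:350,::-1],None,fx=2.4,fy=2.4))
E
```

```text
clock: 3.13
eef_pos: [489.2, 260.7, 271.4]
tool_rot: [-3.137, -0.002, 0.297]
force: [1.1, 0.4, -0.5]
width: -0.2
gripper_force: 0.0
clock: 3.8
eef_pos: [490.6, 253.6, 136.6]
tool_rot: [3.141, 0.0, 0.288]
force: [0.8, 0.5, 0.6]
width: -0.1
gripper_force: 0.0
```

View pics/top1.png

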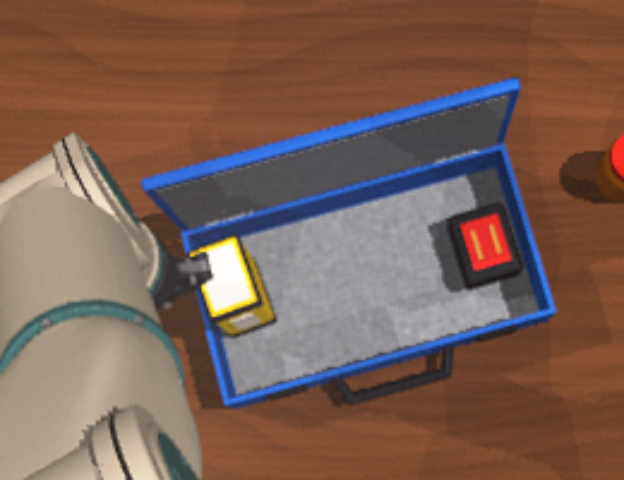

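```bash
python3 -m handwheel '[{"delta_pos":[-0.8,-0.2,0],"yaw":0},{"delta_pos":[0.3,-0.95,0],"yaw":0},{"delta_pos":[0.3,-0.95,0],"yaw":0},{"delta_pos":[0.3,-0.95,0],"yaw":0},{"delta_pos":[0.3,-0.95,0],"yaw":0},{"delta_pos":[0.3,-0.95,0],"yaw":0},{"delta_pos":[0,0,0],"yaw":0},{"delta_pos":[0,0,0],"yaw":0}]'
python3 - <<'E'
from h import *
p=get_image("side");cv2.imwrite("pics/side2.png",cv2.resize(p["color"][80:300,150:400,::-1],None,fx=2.4,fy=2.4))
E
```

```text
clock: 4.52
eef_pos: [497.7, 203.0, 136.3]
tool_rot: [3.141, 0.0, 0.286]
force: [-0.5, 0.2, -0.5]
width: 0.3
gripper_force: 0.0
```

View pics/side2.png

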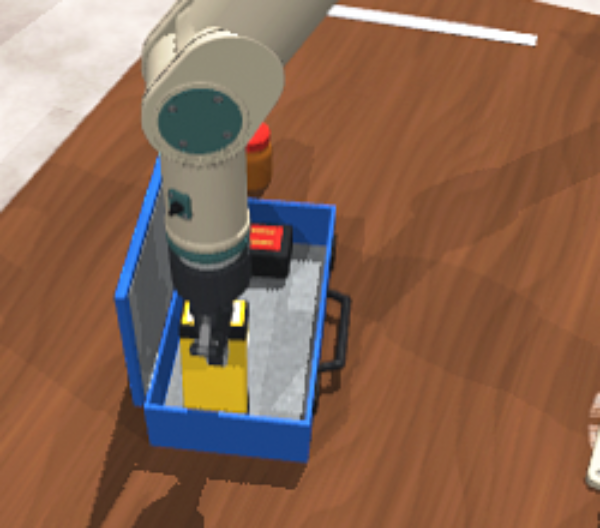

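The fingers (crop about 210,345) are centred on the light, which is starting to tilt. I'll keep pushing.

```bash
python3 -m handwheel '[{"delta_pos":[0.3,-0.95,0],"yaw":0},{"delta_pos":[0.3,-0.95,0],"yaw":0},{"delta_pos":[0.3,-0.95,0],"yaw":0},{"delta_pos":[0.3,-0.95,0],"yaw":0},{"delta_pos":[0.3,-0.95,0],"yaw":0},{"delta_pos":[0,0,0],"yaw":0},{"delta_pos":[0,0,0],"yaw":0},{"delta_pos":[0,0,0],"yaw":0}]'
python3 - <<'E'
from h import *
p=get_image("side");cv2.imwrite("pics/side3.png",cv2.resize(p["color"][80:300,150:400,::-1],None,fx=2.4,fy=2.4))
E
```

```text
clock: 5.23
eef_pos: [512.2, 157.1, 136.3]
tool_rot: [-3.141, -0.0, 0.289]
force: [0.2, 0.4, 0.6]
width: 0.3
gripper_force: 0.0
```

View pics/side3.png

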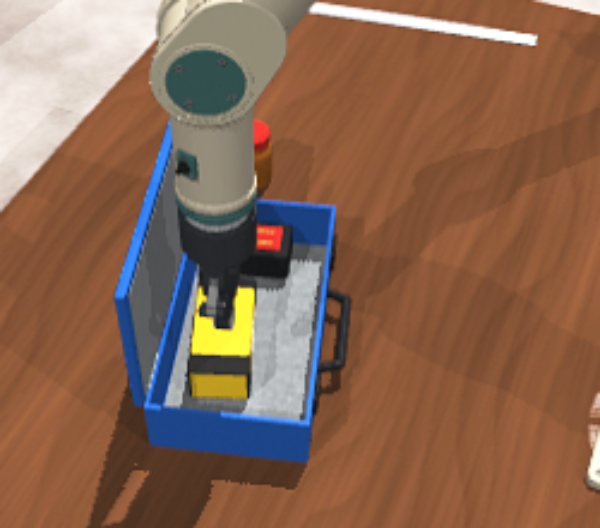

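The light lies flat (crop about 222,340), well short of the battery. I'll lift clear, cross above the lid and come down behind it.

```bash
python3 -m handwheel '[{"delta_pos":[0,0,3],"yaw":0},{"delta_pos":[0,0,3],"yaw":0},{"delta_pos":[0,0,3],"yaw":0},{"delta_pos":[0,0,3],"yaw":0},{"delta_pos":[0,0,3],"yaw":0},{"delta_pos":[0,0,3],"yaw":0},{"delta_pos":[0,0,0],"yaw":0}]'
python3 -m handwheel '[{"delta_pos":[2.7,-0.85,0],"yaw":0},{"delta_pos":[2.7,-0.85,0],"yaw":0},{"delta_pos":[2.7,-0.85,0],"yaw":0},{"delta_pos":[2.7,-0.85,0],"yaw":0},{"delta_pos":[2.7,-0.85,0],"yaw":0},{"delta_pos":[2.7,-0.85,0],"yaw":0},{"delta_pos":[0,0,0],"yaw":0},{"delta_pos":[0,0,0],"yaw":0}]'
python3 - <<'E'
from h import *
np.set_printoptions(suppress=True,precision=1)
W=None
for n in("side","top"):
    p=get_image(n);W=world(p)
    for o in("light","battery"):
        for b in models.boxes_of(p,o)[:1]:
            l,t,r,bo=map(int,b["rect"]);c=p["color"][t:bo,l:r].astype(int);q=W[t:bo,l:r]
            print(n,o,round(b["score"],2),q[(bo-t)//2,(r-l)//2])
            if o=="light":
                m=(c[...,0]>120)&(c[...,2]<90)&(q[...,2]>50)&(q[...,2]<62);print(m.sum(),np.median(q[m],0) ,cv2.minAreaRect(q[m][:,:2].astype(np.float32)))
    if n=="top":cv2.imwrite("pics/top4.png",cv2.resize(p["color"][70:290,90:380,::-1],None,fx=2.4,fy=2.4))
E
```

```text
clock: 5.87
eef_pos: [515.1, 158.9, 322.3]
tool_rot: [-3.141, -0.011, 0.29]
force: [0.7, 0.2, -0.0]
width: -0.3
gripper_force: 0.0
clock: 6.53
eef_pos: [674.5, 105.7, 314.6]
tool_rot: [-3.141, 0.002, 0.288]
force: [-0.4, -0.1, -0.5]
width: -0.1
gripper_force: 0.0
side light 0.91 [539.7 119.4  55.7]
680 [549.1  95.   55.6] ((545.8245849609375, 102.91523742675781), (66.714111328125, 134.7354278564453), 23.018268585205078)
side battery 0.77 [555.8 -31.8  50. ]
top battery 0.6 [566.1 -54.5  51.9]
```

View pics/top4.png

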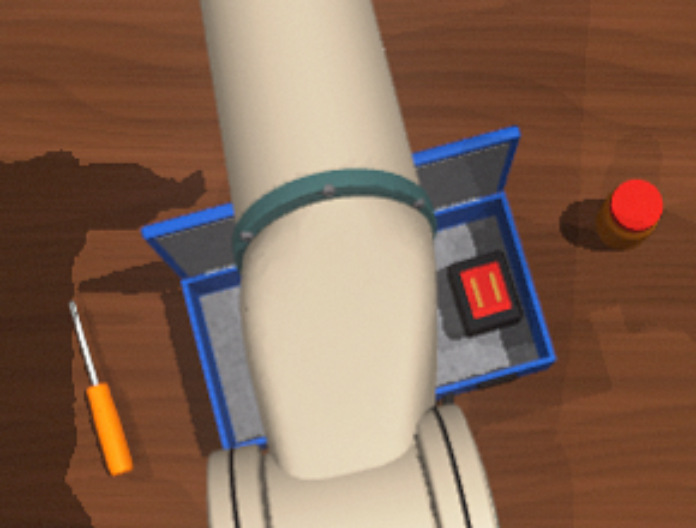

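The light is flat, with its top at z = 55.6 mm. The battery hasn't moved and the lid is still upright. Next I'll come down behind the lid and push it over along the arc.

```bash
python3 -m handwheel '[{"delta_pos":[0,0,-3],"yaw":0},{"delta_pos":[0,0,-3],"yaw":0},{"delta_pos":[0,0,-3],"yaw":0},{"delta_pos":[0,0,0],"yaw":0},{"delta_pos":[-1.25,-0.37,0],"yaw":0},{"delta_pos":[-1.25,-0.37,0],"yaw":0},{"delta_pos":[-1.25,-0.37,0],"yaw":0}]'
python3 -m handwheel '[{"delta_pos":[-1.25,-0.37,-0.05],"yaw":0},{"delta_pos":[-1.25,-0.37,-0.05],"yaw":0},{"delta_pos":[-1.25,-0.37,-0.1],"yaw":0},{"delta_pos":[-1.22,-0.36,-0.4],"yaw":0},{"delta_pos":[-1.22,-0.36,-0.4],"yaw":0},{"delta_pos":[-1.22,-0.36,-0.4],"yaw":0},{"delta_pos":[0,0,0],"yaw":0}]'
```

```text
clock: 7.42
eef_pos: [636.9, 95.1, 228.0]
tool_rot: [3.141, -0.002, 0.289]
force: [-0.3, 0.5, 0.3]
width: -0.3
gripper_force: 0.0
clock: 8.0
eef_pos: [561.4, 72.6, 213.9]
tool_rot: [3.141, -0.0, 0.289]
force: [0.2, -0.2, -0.5]
width: -0.1
gripper_force: 0.0
```

```bash
python3 - <<'E'
from h import *
for n in("side",):
    p=get_image(n);cv2.imwrite("pics/side5.png",cv2.resize(p["color"][80:300,150:400,::-1],None,fx=2.4,fy=2.4))
E
```

```text
(no output)
```

View pics/side5.png

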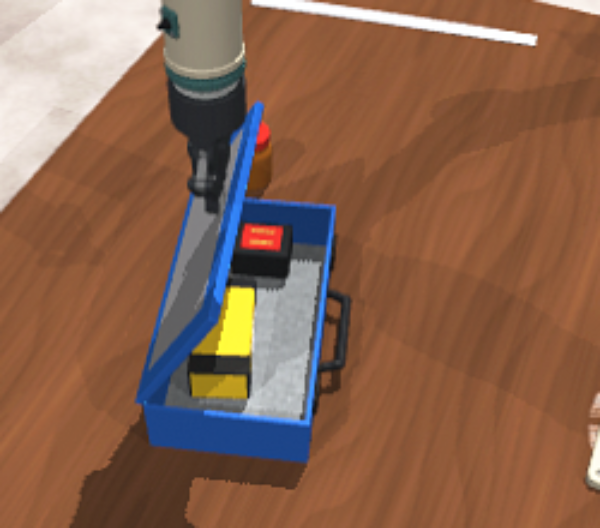

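The lid (crop about 210,250) is swinging over with the finger tip on its outer panel at (212,205). I'll follow the arc down.

```bash
python3 -m handwheel '[{"delta_pos":[-1.04,-0.31,-0.7],"yaw":0},{"delta_pos":[-1.04,-0.31,-0.7],"yaw":0},{"delta_pos":[-1.04,-0.31,-0.7],"yaw":0},{"delta_pos":[-0.84,-0.25,-1.0],"yaw":0},{"delta_pos":[-0.84,-0.25,-1.0],"yaw":0},{"delta_pos":[-0.84,-0.25,-1.0],"yaw":0}]'
python3 -m handwheel '[{"delta_pos":[-0.43,-0.13,-0.88],"yaw":0},{"delta_pos":[-0.43,-0.13,-0.88],"yaw":0},{"delta_pos":[-0.43,-0.13,-0.88],"yaw":0},{"delta_pos":[-0.43,-0.13,-0.88],"yaw":0},{"delta_pos":[-0.19,-0.06,-0.9],"yaw":0},{"delta_pos":[-0.19,-0.06,-0.9],"yaw":0},{"delta_pos":[-0.19,-0.06,-0.9],"yaw":0},{"delta_pos":[0,0,0],"yaw":0}]'
```

```text
clock: 8.55
eef_pos: [508.3, 56.6, 162.4]
tool_rot: [3.141, -0.004, 0.289]
force: [1.3, 1.1, -0.7]
width: 0.1
gripper_force: 0.7
clock: 9.22
eef_pos: [483.7, 49.3, 98.6]
tool_rot: [-3.142, 0.001, 0.289]
force: [1.3, -0.7, -0.3]
width: 0.2
gripper_force: 0.0
```

```bash
python3 -m handwheel '[{"delta_pos":[0,0,-0.5],"yaw":0},{"delta_pos":[0,0,-0.4],"yaw":0},{"delta_pos":[0,0,-0.2],"yaw":0},{"delta_pos":[0,0,-0.1],"yaw":0},{"delta_pos":[0,0,0],"yaw":0}]'
python3 -m handwheel '[{"delta_pos":[0,0,-0.1],"yaw":0},{"delta_pos":[0,0,-0.1],"yaw":0},{"delta_pos":[0,0,0],"yaw":0}]'
```

```text
clock: 9.63
eef_pos: [483.9, 49.2, 87.2]
tool_rot: [3.142, -0.001, 0.289]
force: [0.8, 0.5, -0.5]
width: 0.2
gripper_force: 0.0
clock: 9.88
eef_pos: [483.8, 49.1, 86.9]
tool_rot: [3.141, -0.002, 0.289]
force: [-4.4, -1.1, 18.1]
width: 0.1
gripper_force: 9.2
```

The contact force rose to 18 N at z ≈ 87, so the lid is on its stop. I'll hold briefly, then retreat and check.

```bash
python3 -m handwheel '[{"delta_pos":[0,0,-0.05],"yaw":0},{"delta_pos":[0,0,0],"yaw":0},{"delta_pos":[0,0,0],"yaw":0},{"delta_pos":[0,0,1.5],"yaw":0},{"delta_pos":[0,0,3],"yaw":0},{"delta_pos":[0,0,3],"yaw":0},{"delta_pos":[0,0,3],"yaw":0},{"delta_pos":[-1.5,-3,3],"yaw":0},{"delta_pos":[-1.5,-3,2],"yaw":0},{"delta_pos":[-1.5,-3,0],"yaw":0}]'
python3 -m handwheel '[{"delta_pos":[-1,-3,0],"yaw":0},{"delta_pos":[-1,-3,0],"yaw":0},{"delta_pos":[0,-3,0],"yaw":0},{"delta_pos":[0,-3,0],"yaw":0},{"delta_pos":[0,-3,0],"yaw":0},{"delta_pos":[0,-3,0],"yaw":0},{"delta_pos":[0,0,0],"yaw":0},{"delta_pos":[0,0,0],"yaw":0}]'
python3 - <<'E'
from h import *
np.set_printoptions(suppress=True,precision=1)
ims=[]
X=np.array([.959,.284]);Y=np.array([-.284,.959]);C=np.array([529,63])
for n in("side","top"):
    p=get_image(n);W=world(p);d=W[...,:2]-C;x=d@X;y=d@Y
    for k in(-75,-40,0,40,75):
        m=(abs(x-k)<8)&(abs(y)<150);print(n,k,m.sum(),round(float(np.median(W[m][:,2])),1),end="; ")
    print()
    ims.append(cv2.resize(p["color"][80:320,100:400,::-1],(400,320)))
    for o in("jar","driver"):
        for b in models.boxes_of(p,o)[:1]:print(n,o,b["rect"])
cv2.imwrite("pics/end.png",np.hstack(ims))
E
```

```text
clock: 10.72
eef_pos: [441.6, -39.3, 241.2]
tool_rot: [3.139, -0.008, 0.291]
force: [0.6, -0.4, -0.6]
width: 0.0
gripper_force: 0.0
clock: 11.38
eef_pos: [419.0, -220.3, 237.4]
tool_rot: [3.141, 0.0, 0.285]
force: [0.4, 1.3, -0.5]
width: 0.4
gripper_force: 0.0
side -75 463 87.5; side -40 466 88.4; side 0 459 88.3; side 40 451 88.4; side 75 444 87.7; 
side jar [247.1, 133.7, 265.6, 162.4]
side driver [191.4, 298.4, 266.7, 312.7]
top -75 858 87.1; top -40 844 87.8; top 0 839 87.8; top 40 835 87.8; top 75 804 87.3; 
top jar [336.1, 143.5, 369.9, 171.9]
top driver [119.3, 197.0, 147.1, 265.4]
```

View pics/end.png

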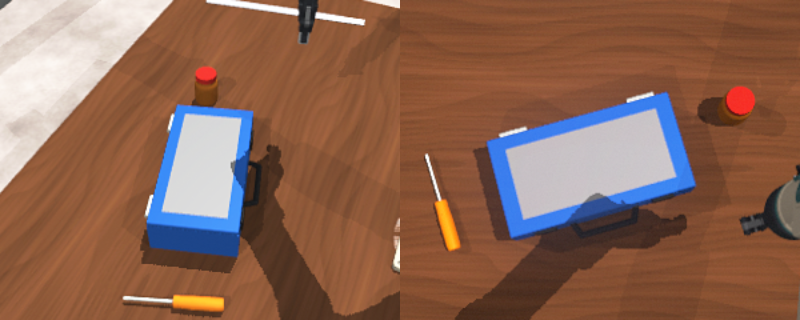

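The lid is level and shut at z ≈ 87.5 mm across its depth. The jar and driver are where they started, and the robot is clear.

```bash
python3 -c "
from cell import ctrl
print(ctrl.finish_job())"
```

```text
the job is handed in; nothing more can be done
None
```

The light was pushed over flat along the case, then the lid was pushed fully shut; the jar and screwdriver ended where they started and the battery was unmoved when last seen before the lid closed. The job is handed in, but no verdict came back.

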